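Put the drying rails away, interlocked, on their rack board

ROBOT

A 6-joint arm with a two-finger parallel gripper is mounted at the origin on the work surface. World frame = base frame: x ahead of the robot, y to its left, z up, the work surface at z = 0. Lengths are in m, angles in rad, forces in N, time in s.
With the tool pointing down it reaches from about 0.375 to 0.9 m from the base axis. Payload 3.1 kg.
Tool frame: the origin (TCP) lies at the very end of the fingers, on their centre line; the grasp point (between the pads) lies 19 mm behind it; z points along the fingers, y is the line along which they close (so a half turn about z gives the same grasp; the last joint's range is limited). The gripper opens to 87 mm and grips with 3 to 60 N. Pads are 19 mm wide; open, the fingers measure 117 mm over their backs; the gripper's body (75 mm by 190 mm) begins 51 mm behind the grasp point.
Start: joints at [-1.369, 0.527, 1.433, -0, 1.181, -0.178], TCP at [0.232, -0.58, 0.223] pointing down, gripper open.
Joint ranges: [-3.08, 3.08], [-0.75, 2.2], [0.22, 2.44], [-1.43, 4.57], [0, 2.65], [-2.85, 2.85]. Speed limits (rad/s): [2.79, 2.79, 3.14, 3.14, 3.14, 3.14].

INTERFACE

Orientations are given as a unit quaternion [x, y, z, w].
In Python, from rig import robot gives the robot as it stands. The module is installed in compiled form; this text tells all that it offers.
- The arm moves only by the tool play_rows, never from a script. Its argument "steps" is one flat list of numbers, 5 for each row, row after row: the opening, from -1 (shut) to 1 (fully open), then the shift along the tool's x, y, z as a fraction of full scale, then the turn about the tool's z as a fraction of full scale. In form: [claw, tx, ty, tz, twist, claw, tx, ty, tz, twist, ...]. A call has exactly 10 rows; each row shifts and turns the commanded pose from where the row before left it, along the tool's axes as they then stand; what a row does not reach is not made up. Full scale, the value 1, is 0.03 m for a shift and 0.1 rad for a turn. A row lasts 1/10 s, in which the tool goes at most 50 mm and 8.59 degrees, less where a joint would pass 70% of its speed; a pose out of reach is approached as far as the arm can. A call with a number of a shift or a turn outside -1 to 1 is refused whole. A call with a gripper value outside its range is refused whole. The fingers move at their own pace and stop on an object; "grip_force" is the grip in N (left out, the last holds). Time passes only in rows, so rows that do not move let the fingers close, or fill a call up. It gives the time, the measured TCP pose, the force, the opening and the grip force at its end, in the units of the state.
- robot.get_obs(): the state, without advancing time (a new reading comes with each control period).
- robot.camera(name): name is "scene" or "side" or "wrist"; returns a dict with "image" (480x640x3 uint8, red, green, blue), "mtx" (3x3 intrinsics, pixels), "rvec" (rotation vector, rad) and "tvec" (3), from world to camera coordinates, as OpenCV has them. Camera axes: x right, y down, z forward; pixel columns grow to the right and rows downward; lengths in m; the calibration is good to about 2 mm. A picture is of the moment at which its call begins. There is no depth.
- robot.hand_in(): hands the job in; it is judged then, once.
The state is a dict: "time": time; "q": joint angles; "joint_velocities": joint speeds; "joint_torque": joint torques, N m; "position": TCP position; "tool_rot": TCP orientation; "ft_force": force on the tool from outside, world axes, zero at the start; "moment": the same for the moment, N m; "grip_width": finger opening in m; "grip_force": force on a finger pad.
Only numpy, scipy, OpenCV 4.12 (cv2) and the standard library are available. Lean on these libraries where they do the work, as an engineer would, in place of code of your own. Each camera call takes 0.05 s, during which the arm holds its last target. There are 200 camera calls.

TASK

Put the four aluminium drying rails away on the wooden rack board: first the two long ones, open side up, one in each lane; then the middle-length one, open side down, over the middle so that it locks them together with one of its flanges down in each trough; and last the short one, open side up, centred in line on its back. Keep every rail lengthwise along the board and centred between its ends, set it down rather than drop it, and leave everything else on the bench where it is.

Things in the scene. Friction and masses are not known exactly. Their poses are not given: they have to be found in the camera images.
- rack_board: Fixed pale board 170 (x) by 200 (y) by 15 mm with three dark battens, 5 mm high, along x: one over |y| < 10 mm, one at each edge (|y| 88 to 98 mm). Between them two lanes, 78 mm wide, centred at y = +49 and -49 mm, floor 15 mm above the bench. Origin: centre of its underside; x along the lanes, z up.
- rail_long_a: One of two equal long drying rails: aluminium channel 64 mm wide, 25 mm high, 3 mm thick, 150 mm long, lying open side up (web below), four dark drip holes in the web. Origin: centre of its underside; x along its length, y across, z up. Loose, any yaw, already this way up; grip from above across the 64 mm.
- rail_long_b: The other long drying rail, the same: aluminium channel 64 mm wide, 25 mm high, 3 mm thick, 150 mm long, lying open side up, four drip holes. Origin: centre of its underside; x along its length, y across, z up. Loose, any yaw, already this way up; grip from above across the 64 mm.
- rail_middle: Middle-length drying rail: aluminium channel 64 mm wide, 25 mm high, 3 mm thick, 120 mm long, the only one open side down (web on top), three drip holes. Interlocked, its flanges stand on the long rails' webs, underside 18 mm above the bench. Origin: centre of its underside; x along its length, y across, z up. Loose, any yaw, already this way up; grip from above across the 64 mm.
- rail_short: Short drying rail: aluminium channel 64 mm wide, 25 mm high, 3 mm thick, 90 mm long, lying open side up, two drip holes. Origin: centre of its underside; x along its length, y across, z up. Loose, any yaw, already this way up; grip from above across the 64 mm.
- striped_top: Bystander: blue and white striped spinning top, 60 mm across, 79 mm high, standing on its crown with the steel tip up. Origin: centre of its underside, z up.
- chuck_key: Bystander: steel drill chuck key lying flat, 88 mm long with an 84 mm T bar, 18 mm high. Origin under the middle of its shank.
- ebony_handle: Bystander: turned black ebony tool handle with a brass ferrule, lying, 125 mm long, 30 mm thick. Origin under its middle, x along it.
- tip_tin: Bystander: round open tin of steel tips, 72 mm across, 28 mm high. Origin: centre of its underside.
- sanding_block: Bystander: cork sanding block 95 x 57 x 29 mm. Origin: centre of its underside, x along its length.
There are look-alikes about, which are no part of the job. What is shaped like the rail_long_a but pink is not meant.

How it is judged:
By the outcome, as a careful person would: the job done as asked, in the order asked, and still so for the second after the job is handed in, with the robot touching nothing.
It also fails if it takes over 93 s, if anything falls off the work surface, if the arm or the gripper's body presses on something with over 40 N, if the wrist force passes 120 N, or if a joint passes its speed limit or range.

## Working session

There is one attempt and no reset: what is moved stays moved. The work goes in short steps, Python scripts to look and compute and a tool call to move; the robot and the scene stay as the last step left them, time stands still between calls to the robot, and variables do not carry over. Pictures are saved under pics/ and viewed, at most 14 in all, crops included, and the job is handed in when it is done.

Besides the shell and the picture viewer there is one more tool, called in YAML: its name, and indented under it one key for each argument. play_rows: Moves the arm, as the interface text tells. Shift numbers are shares of 0.03 m and turn numbers shares of 0.1 rad, none past 1 either way. Its arguments: {"type":"object","properties":{"steps":{"type":"array"},"grip_force":{"type":"number"}},"required":["steps"]}

```bash
mkdir -p pics
cat > h.py <<'E'
import numpy as np, cv2
from rig import robot
def cam(n):
    c=robot.camera(n); R=cv2.Rodrigues(np.array(c['rvec'],float))[0]
    return c['image'],np.array(c['mtx'],float),R,np.array(c['tvec'],float).ravel()
def ray(C,uv,z):
    _,K,R,t=C; uv=np.atleast_2d(np.array(uv,float))
    d=(np.linalg.inv(K)@np.c_[uv,np.ones(len(uv))].T).T@R; o=-R.T@t
    return o+d*((z-o[2])/d[:,2])[:,None]
def proj(C,p):
    _,K,R,t=C; q=(np.atleast_2d(p)@R.T+t)@K.T; return q[:,:2]/q[:,2:]
def save(n,im): cv2.imwrite('pics/'+n,im[:,:,::-1])
E
python3 - <<'E'
from h import *
for n in ['scene','side','wrist']:
    C=cam(n); save(n+'0.png',C[0]); print(n,(-C[2].T@C[3]).round(3),C[2][2].round(2),C[1][0,0])
o=robot.get_obs(); print({k:np.round(v,3).tolist() for k,v in o.items()})
E
```

```text
scene [ 1.339 -0.093  1.063] [-0.63  0.14 -0.77] 548.2379555733878
side [0.319 1.349 0.787] [ 0.09 -0.85 -0.52] 574.5040709792827
wrist [ 0.297 -0.555  0.382] [-0.24 -0.09 -0.97] 430.9371776053406
{'time': 0.15, 'q': [-1.368, 0.528, 1.434, -0.0, 1.181, -0.178], 'joint_velocities': [0.003, -0.002, -0.004, -0.0, -0.001, -0.0], 'joint_torque': [0.002, -44.043, -17.684, 0.063, 0.055, -0.0], 'position': [0.232, -0.58, 0.222], 'tool_rot': [0.982, 0.189, -0.0, -0.001], 'ft_force': [-0.007, 0.288, 0.682], 'moment': [-0.042, 0.006, -0.017], 'grip_force': 0.0, 'grip_width': 0.087}
```

View pics/scene0.png

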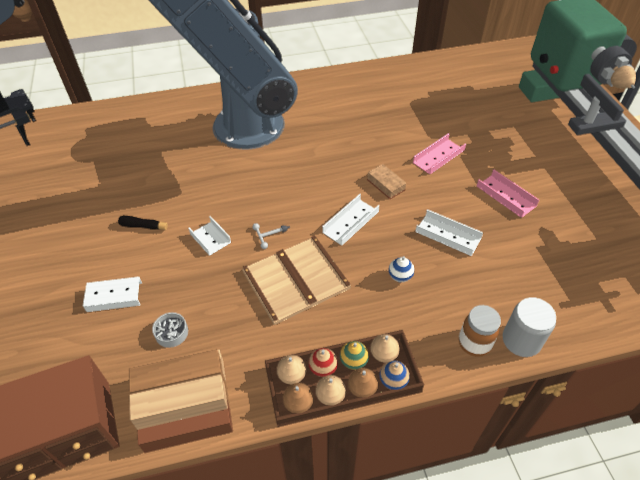

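View pics/side0.png

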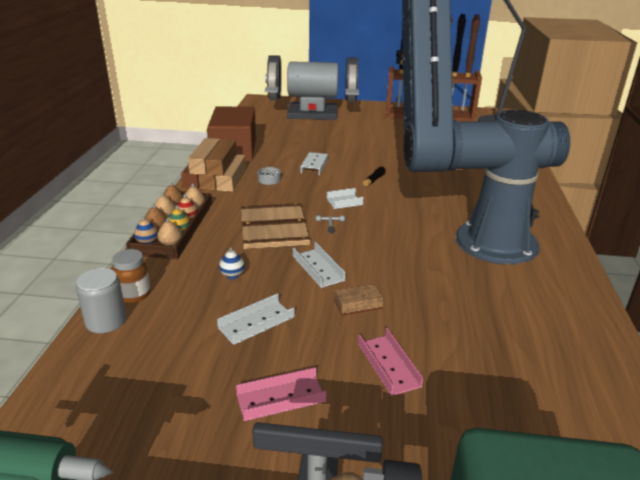

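Scene view: board at (297,280); white long rails at (351,220) and (449,233); middle rail, web up, at (112,294); short rail at (210,236). The pink look-alikes are at (438,153) and (508,193). The top is at (402,268), tin at (170,329), key at (268,235), handle at (142,222) and block at (386,180).

```bash
cat > holes.py <<'E'
from h import *
def holes(C,seed,r,z,n,thr=90,upf=4):
    im=C[0]; u,v=seed; x0,y0=max(u-r,0),max(v-r,0)
    g=cv2.cvtColor(im[y0:v+r,x0:u+r],cv2.COLOR_RGB2HSV)
    S,V=cv2.split(cv2.resize(g,None,fx=upf,fy=upf,interpolation=cv2.INTER_CUBIC))[1:]
    m=((S<60)&(V>120)).astype(np.uint8)
    m=cv2.morphologyEx(m,cv2.MORPH_OPEN,np.ones((3,3)))
    cs=max(cv2.findContours(m,cv2.RETR_CCOMP,cv2.CHAIN_APPROX_NONE)[0],key=cv2.contourArea)
    hull=np.zeros_like(m); cv2.fillPoly(hull,[cv2.convexHull(cs)],1)
    hull=cv2.erode(hull,np.ones((5,5)))
    d=((V<thr)&(hull>0)).astype(np.uint8)
    k,l,st,ce=cv2.connectedComponentsWithStats(d)
    out=[]
    for i in range(1,k):
        if st[i,4]>=6: out.append([*((ce[i]+.5)/upf-.5+[x0,y0]),st[i,4]])
    return np.array(out), cs[:,0]/upf+[x0,y0]
E
python3 - <<'E'
from holes import *
C=cam('scene')
tiles=[]
for nm,s,z in [('A',(351,220),.003),('B',(449,233),.003),('M',(112,294),.025),('S',(210,236),.003)]:
    o,c=holes(C,s,36,z,4); p=ray(C,o[:,:2],z)
    print(nm); print(np.c_[o.round(1),p[:,:2].round(4)])
    u,v=s; tiles.append(cv2.resize(C[0][v-36:v+36,u-36:u+36],(360,288) if 0 else (288,288),interpolation=cv2.INTER_CUBIC))
b=cv2.resize(C[0][228:328,236:356],(345,288),interpolation=cv2.INTER_CUBIC)
save('z1.png',np.vstack([np.hstack(tiles[:2]),np.hstack(tiles[2:])]))
save('z2.png',cv2.resize(C[0][228:328,236:356],(720,600),interpolation=cv2.INTER_CUBIC))
E
```

```text
A
[[3.633e+02 2.092e+02 2.600e+01 4.231e-01 2.384e-01]
 [3.548e+02 2.170e+02 4.100e+01 4.437e-01 2.094e-01]
 [3.463e+02 2.247e+02 3.800e+01 4.638e-01 1.810e-01]
 [3.375e+02 2.327e+02 3.900e+01 4.839e-01 1.523e-01]]
B
[[4.285e+02 2.258e+02 3.200e+01 5.185e-01 3.825e-01]
 [4.411e+02 2.311e+02 3.400e+01 5.430e-01 4.069e-01]
 [4.540e+02 2.368e+02 4.000e+01 5.680e-01 4.311e-01]
 [4.674e+02 2.424e+02 3.800e+01 5.931e-01 4.561e-01]]
M
[[126.7    288.6     54.       0.5449  -0.3634]
 [111.     290.6     59.       0.5417  -0.3984]
 [ 95.5    292.5     68.       0.5384  -0.4329]]
S
[[ 2.062e+02  2.330e+02  4.400e+01  4.036e-01 -1.700e-01]
 [ 2.138e+02  2.412e+02  5.200e+01  4.349e-01 -1.543e-01]]
```

View pics/z1.png

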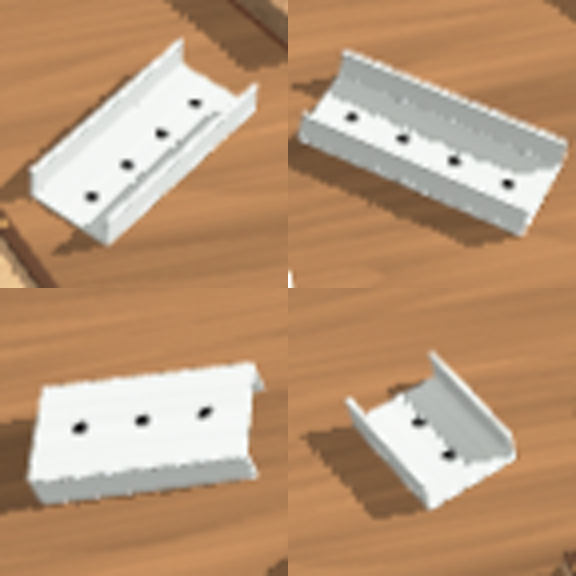

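View pics/z2.png

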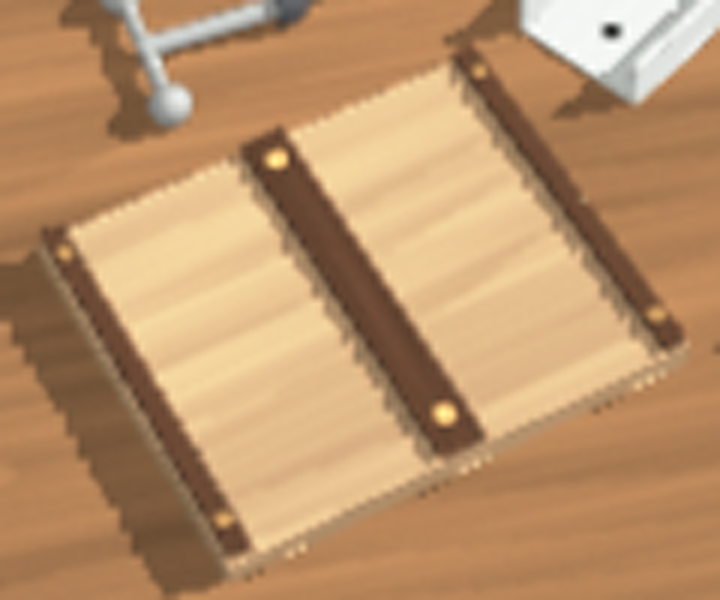

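The zooms show the holes cleanly. The board has six brass pins on its battens, at crop pixels/6 (276,158), (445,413), (66,252), (224,520), (480,70) and (656,314). They make good fiducials at z = 20 mm.

```bash
cat > board.py <<'E'
from h import *
def snap(C,uv,r=3):
    im=C[0].astype(float); out=[]
    for u,v in uv:
        a=int(round(u));b=int(round(v)); w=im[b-r:b+r+1,a-r:a+r+1].sum(2)+im[b-r:b+r+1,a-r:a+r+1,0]
        w=np.clip(w-np.percentile(w,75),0,None); y,x=np.mgrid[b-r:b+r+1,a-r:a+r+1]
        out.append([(w*x).sum()/w.sum(),(w*y).sum()/w.sum()])
    return np.array(out)
E
python3 - <<'E'
from board import *
from holes import *
C=cam('scene'); D=cam('side')
uv=np.array([(276,158),(445,413),(66,252),(224,520),(480,70),(656,314)])/6+[235.6,227.6]
uv=snap(C,uv,2); p=ray(C,uv,.02); print(np.c_[uv,p[:,:2]].round(3))
c=p.mean(0); d=(p[1]-p[0])+(p[3]-p[2])+(p[5]-p[4]); print('board',c.round(4),np.arctan2(d[1],d[0]),np.linalg.norm(d)/3, 'across',(p[4]-p[2]).round(4),(p[5]-p[3]).round(4))
print('side px pred',proj(D,p).round(1).tolist(), proj(D,np.r_[c[:2],.02]).round(1))
for nm,s,s2,z in [('A',(351,220),(320,265),.003),('B',(449,233),(256,319),.003),('M',(112,294),(314,161),.025),('S',(210,236),(345,198),.003)]:
    o,_=holes(C,s,36,z,4); a=ray(C,o[:,:2],z)
    L=np.linalg.norm(a[-1]-a[0]); e=a[-1]-a[0]
    q=holes(D,s2,40,z,4)[0]; b=ray(D,q[:,:2],z)
    print(nm,a[:,:2].mean(0).round(4),'yaw',np.arctan2(e[1],e[0]).round(3),L.round(4),'side',b[:,:2].mean(0).round(4),len(b),(lambda e:np.arctan2(e[1],e[0]).round(3))(b[-1]-b[0]))
print('top',ray(C,[[402,268]],.045),'tin',ray(C,[[170,329]],.014),'block',ray(C,[[386,181]],.02))
save('s2.png',cv2.resize(D[0][190:260,220:360],(800,400),interpolation=cv2.INTER_CUBIC))
E
```

```text
[[ 2.81744e+02  2.54220e+02  5.30000e-01  1.00000e-03]
 [ 3.09787e+02  2.96486e+02  6.64000e-01  3.90000e-02]
 [ 2.48191e+02  2.68763e+02  5.53000e-01 -8.40000e-02]
 [ 2.73863e+02  3.13330e+02  6.88000e-01 -4.80000e-02]
 [ 3.16529e+02  2.38655e+02  5.03000e-01  9.40000e-02]
 [ 3.45593e+02  2.79452e+02  6.39000e-01  1.30000e-01]]
board [0.5963 0.0219 0.02  ] 0.26779185538244304 0.1397623191834379 across [-0.0498  0.1778  0.    ] [-0.0494  0.1783  0.    ]
side px pred [[298.6, 219.5], [247.0, 222.5], [295.2, 204.4], [245.9, 206.7], [303.2, 237.7], [248.6, 240.7]] [[273.2 221.3]]
A [0.4536 0.1953] yaw -0.956 0.1055 side [0.4529 0.1947] 4 2.183
B [0.5556 0.4191] yaw 0.778 0.1048 side [0.5484 0.4007] 5 1.073
M [ 0.5417 -0.3982] yaw -1.664 0.0698 side [ 0.5428 -0.319 ] 1 0.0Traceback (most recent call last):
  File "<stdin>", line 11, in <module>
IndexError: too many indices for array: array is 1-dimensional, but 2 were indexed
```

```bash
cat > go.py <<'E'
import sys
from h import *
from scipy.spatial.transform import Rotation as Ro
from scipy.optimize import least_squares
def pose():
    o=robot.get_obs(); R=Ro.from_quat(o['tool_rot']).as_matrix()
    return np.array(o['position']),np.arctan2(R[1,0],R[0,0]),o
# usage: go.py x y z yaw n [x y z yaw n ...]  -> constant row (tx ty tz tw) per leg
a=np.array(sys.argv[1:],float).reshape(-1,5)
p,y,o=pose()
print('at',p.round(4),'yaw',round(y,3),'t',round(o['time'],2),'w',round(o['grip_width'],4),'F',np.round(o['ft_force'],1),'q',np.round(o['q'],2))
for x,yy,z,yaw,n in a:
    n=int(n); dy=(yaw-y+np.pi)%(2*np.pi)-np.pi; tw=-dy/n
    A=np.zeros((2,2))
    for k in range(n):
        f=y-tw*k; A+=np.array([[np.cos(f),np.sin(f)],[np.sin(f),-np.cos(f)]])
    t=np.linalg.solve(A,np.array([x,yy])-p[:2]); tz=(p[2]-z)/n
    print(n,'rows:',np.round([t[0]/.03,t[1]/.03,tz/.03,tw/.1],3))
    p=np.array([x,yy,z]); y=yaw
E
python3 go.py .42 -.36 .2 0.98 10  .5 -.08 .2 1.58 10 .4536 .1953 .15 2.186 10
python3 -c "
from h import *
C=cam('scene')
for n,u,z in [('top',(402,268),.04),('tin',(170,329),.014),('block',(386,181),.02),('key',(268,235),.01)]: print(n,ray(C,[u],z)[0].round(3))"
```

```text
at [ 0.2323 -0.58    0.2222] yaw 0.381 t 0.3 w 0.087 F [-0.  -0.4  0. ] q [-1.37  0.53  1.43 -0.    1.18 -0.18]
10 rows: [ 0.956 -0.208  0.074 -0.599]
10 rows: [ 0.984 -0.042  0.    -0.6  ]
10 rows: [ 0.939  0.108  0.167 -0.606]
top [0.653 0.261 0.04 ]
tin [ 0.668 -0.276  0.014]
block [0.354 0.322 0.02 ]
key [ 0.454 -0.02   0.01 ]
```

play_rows:
  steps: [1,0.95,-0.2,0.07,-0.6,1,0.95,-0.2,0.07,-0.6,1,0.95,-0.2,0.07,-0.6,1,0.95,-0.2,0.07,-0.6,1,0.95,-0.2,0.07,-0.6,1,0.95,-0.2,0.07,-0.6,1,0.95,-0.2,0.07,-0.6,1,0.95,-0.2,0.07,-0.6,1,0.95,-0.2,0.07,-0.6,1,0.95,-0.2,0.07,-0.6]
  grip_force: 20

```text
time: 1.35
position: [0.4206, -0.3622, 0.2016]
tool_rot: [0.882, 0.472, 0.0, 0.0]
ft_force: [-0.4, -0.7, 0.0]
grip_width: 0.0868
grip_force: 0.0
```

play_rows:
  steps: [1,0.98,-0.04,0,-0.6,1,0.98,-0.04,0,-0.6,1,0.98,-0.04,0,-0.6,1,0.98,-0.04,0,-0.6,1,0.98,-0.04,0,-0.6,1,0.98,-0.04,0,-0.6,1,0.98,-0.04,0,-0.6,1,0.98,-0.04,0,-0.6,1,0.98,-0.04,0,-0.6,1,0.98,-0.04,0,-0.6]

```text
time: 2.35
position: [0.5002, -0.0833, 0.2017]
tool_rot: [0.703, 0.711, 0.0, 0.0]
ft_force: [1.1, 0.0, 0.5]
grip_width: 0.0874
grip_force: 0.0
```

```bash
python3 go.py .4536 .1953 .12 2.186 10 .4536 .1953 .008 2.186 5
```

```text
at [ 0.5002 -0.0833  0.2017] yaw 1.583 t 2.35 w 0.0874 F [1.1 0.  0.5] q [-0.39  0.4   1.75  0.    0.99 -0.4 ]
10 rows: [ 0.949  0.113  0.272 -0.603]
5 rows: [ 0.     0.     0.747 -0.   ]
```

play_rows:
  steps: [1,0.95,0.11,0.27,-0.6,1,0.95,0.11,0.27,-0.6,1,0.95,0.11,0.27,-0.6,1,0.95,0.11,0.27,-0.6,1,0.95,0.11,0.27,-0.6,1,0.95,0.11,0.27,-0.6,1,0.95,0.11,0.27,-0.6,1,0.95,0.11,0.27,-0.6,1,0.95,0.11,0.27,-0.6,1,0.95,0.11,0.27,-0.63]

```text
time: 3.35
position: [0.4536, 0.1956, 0.1204]
tool_rot: [0.46, 0.888, 0.0, 0.0]
ft_force: [0.4, 0.2, -0.0]
grip_width: 0.0873
grip_force: 0.0
```

```bash
python3 go.py .4536 .1953 .008 2.186 6
python3 - <<'E'
from h import *
C=cam('wrist'); save('w1.png',C[0])
print(proj(C,[[.4536+k*.0175*np.cos(2.186),.1953+k*.0175*np.sin(2.186),.003] for k in (-3,-1,1,3)]).round(1).tolist())
E
```

```text
at [0.4536 0.1956 0.1204] yaw 2.186 t 3.35 w 0.0873 F [ 0.4  0.2 -0. ] q [ 0.18  0.51  1.85  0.    0.77 -0.44]
6 rows: [-0.001 -0.001  0.625  0.   ]
[[320.8, 313.4], [320.9, 265.4], [321.0, 214.3], [321.1, 159.9]]
```

View pics/w1.png

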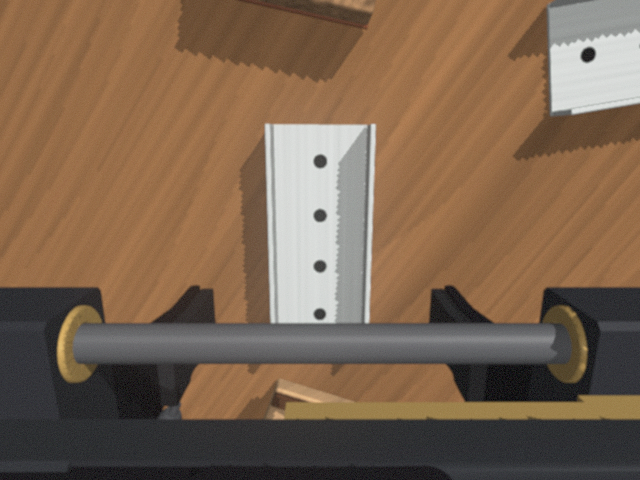

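The wrist view shows rail A squarely between the fingers. Its holes at (320,161), (320,215), (320,266) and (320,314) are within 1 px of prediction, so I'll descend and grip.

play_rows:
  steps: [1,0,0,0.8,0,1,0,0,0.8,0,1,0,0,0.8,0,1,0,0,0.7,0,1,0,0,0.4,0,1,0,0,0.25,0,1,0,0,0,0,-1,0,0,0,0,-1,0,0,0,0,-1,0,0,0,0]

```text
time: 4.4
position: [0.454, 0.1946, 0.0088]
tool_rot: [0.461, 0.888, 0.0, 0.001]
ft_force: [-0.1, -0.6, -0.4]
grip_width: 0.0703
grip_force: 0.0
```

play_rows:
  steps: [-1,0,0,0,0,-1,0,0,0,0,-1,0,0,0,0,-1,0,0,0,0,-1,0,0,-0.2,0,-1,0,0,-0.5,0,-1,0,0,-0.8,0,-1,0,0,-1,0,-1,0,0,-0.8,0,-1,0,0,-0.3,0]

```text
time: 5.4
position: [0.4544, 0.1947, 0.1181]
tool_rot: [0.461, 0.888, 0.001, 0.001]
ft_force: [-0.1, -0.4, -1.1]
grip_width: 0.0636
grip_force: 20.0
```

```bash
python3 go.py .5832 .0691 .115 3.41 10 .5832 .0691 .0235 3.41 6; python3 go.py .6094 -.0253 .115 3.41 12
```

```text
at [0.4544 0.1947 0.1181] yaw 2.184 t 5.4 w 0.0636 F [-0.1 -0.4 -1.1] q [ 0.18  0.52  1.86  0.    0.76 -0.43]
10 rows: [-0.596 -0.229  0.01  -1.226]
6 rows: [-0.     0.     0.508 -0.   ]
at [0.4544 0.1947 0.1181] yaw 2.184 t 5.4 w 0.0636 F [-0.1 -0.4 -1.1] q [ 0.18  0.52  1.86  0.    0.76 -0.43]
12 rows: [-0.674 -0.424  0.009 -1.022]
```

```bash
python3 go.py .5832 .0691 .115 3.41 13 .5832 .0691 .0235 3.41 6
```

```text
at [0.4544 0.1947 0.1181] yaw 2.184 t 5.4 w 0.0636 F [-0.1 -0.4 -1.1] q [ 0.18  0.52  1.86  0.    0.76 -0.43]
13 rows: [-0.456 -0.183  0.008 -0.943]
6 rows: [-0.     0.     0.508 -0.   ]
```

play_rows:
  steps: [-1,-0.46,-0.18,0,-0.94,-1,-0.46,-0.18,0,-0.94,-1,-0.46,-0.18,0,-0.94,-1,-0.46,-0.18,0,-0.94,-1,-0.46,-0.18,0,-0.94,-1,-0.46,-0.18,0,-0.94,-1,-0.46,-0.18,0,-0.94,-1,-0.46,-0.18,0,-0.94,-1,-0.46,-0.18,0,-0.94,-1,-0.46,-0.18,0,-0.94]

```text
time: 6.4
position: [0.5408, 0.0814, 0.115]
tool_rot: [0.007, 1.0, 0.0, -0.001]
ft_force: [-0.3, 0.9, -1.1]
grip_width: 0.0643
grip_force: 20.0
```

```bash
python3 go.py .5832 .0691 .06 3.41 4
```

```text
at [0.5408 0.0814 0.115 ] yaw 3.127 t 6.4 w 0.0643 F [-0.3  0.9 -1.1] q [-0.06  0.58  1.72  0.    0.84 -1.61]
4 rows: [-0.343 -0.135  0.459 -0.707]
```

play_rows:
  steps: [-1,-0.34,-0.14,0.2,-0.71,-1,-0.34,-0.14,0.3,-0.71,-1,-0.34,-0.14,0.4,-0.71,-1,-0.34,-0.14,0.4,-0.71,-1,0,0,0.2,0,-1,0,0,0,0,-1,0,0,0,0,-1,0,0,0,0,-1,0,0,0,0,-1,0,0,0,0]

```text
time: 7.4
position: [0.5834, 0.0689, 0.0716]
tool_rot: [-0.133, 0.991, -0.0, 0.0]
ft_force: [-0.7, 1.1, -1.8]
grip_width: 0.0634
grip_force: 20.0
```

```bash
python3 go.py .5832 .0691 .0235 3.41 5
```

```text
at [0.5834 0.0689 0.0716] yaw -2.875 t 7.4 w 0.0634 F [-0.7  1.1 -1.8] q [-0.07  0.68  1.65  0.    0.81 -1.91]
5 rows: [ 0.001  0.002  0.321 -0.004]
```

play_rows:
  steps: [-1,0,0,0.4,0,-1,0,0,0.4,0,-1,0,0,0.3,0,-1,0,0,0.2,0,-1,0,0,0.1,0,-1,0,0,0.08,0,-1,0,0,0.06,0,-1,0,0,0.04,0,-1,0,0,0,0,-1,0,0,0,0]

```text
time: 8.4
position: [0.5835, 0.0688, 0.0239]
tool_rot: [-0.133, 0.991, -0.0, 0.0]
ft_force: [-0.1, -0.5, -1.8]
grip_width: 0.0638
grip_force: 20.0
```

play_rows:
  steps: [-1,0,0,0.02,0,-1,0,0,0.01,0,0.8,0,0,0,0,0.8,0,0,0,0,0.8,0,0,0,0,0.8,0,0,-0.2,0,0.8,0,0,-0.6,0,0.8,0,0,-0.9,0,0.8,0,0,-0.9,0,0.8,0,0,-0.9,0]

```text
time: 9.4
position: [0.5832, 0.0688, 0.1289]
tool_rot: [-0.133, 0.991, 0.0, -0.0]
ft_force: [-0.4, -1.1, -0.6]
grip_width: 0.0784
grip_force: 0.0
```

```bash
python3 go.py .575 .24 .15 3.6 6 .5556 .4191 .1 3.92 7
python3 - <<'E'
from holes import *
C=cam('scene')
c=np.array([.5832,.0691]);u=np.array([np.cos(.27),np.sin(.27)])
print(proj(C,[[*(c+k*.0175*u),.018] for k in (-3,-1,1,3)]).round(1).tolist())
o,_=holes(C,(313,268),44,.018,4); print(o.round(1)); save('z3.png',cv2.resize(C[0][210:330,230:390],(640,480)))
E
```

```text
at [0.5832 0.0688 0.1289] yaw -2.875 t 9.4 w 0.0784 F [-0.4 -1.1 -0.6] q [-0.07  0.6   1.61 -0.    0.93 -1.91]
6 rows: [-0.281  0.911 -0.117 -0.32 ]
7 rows: [-0.404  0.761  0.238 -0.457]
[[303.9, 251.2], [310.9, 261.3], [318.0, 271.6], [325.4, 282.3]]
[[297.2 243.9 442. ]
 [304.1 251.2  58. ]
 [311.1 261.3  68. ]
 [318.1 271.6  66. ]
 [325.5 282.4  69. ]]
```

View pics/z3.png

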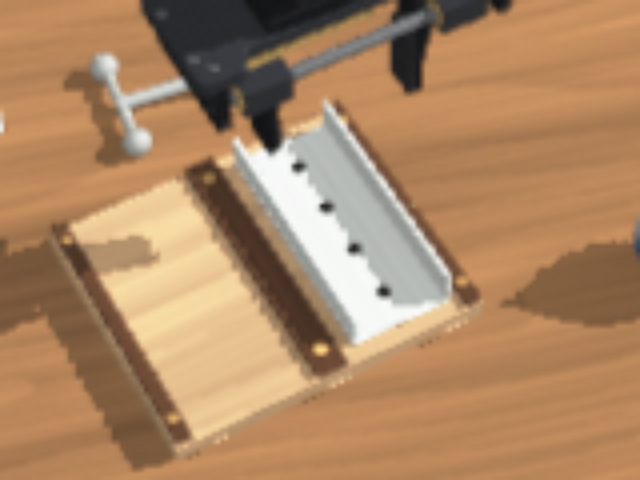

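Rail A sits centred in the +y lane, with its holes within 0.2 px of target (crop (298,166) to (384,291)). On to B.

play_rows:
  steps: [1,-0.28,0.91,-0.12,-0.32,1,-0.28,0.91,-0.12,-0.32,1,-0.28,0.91,-0.12,-0.32,1,-0.28,0.91,-0.12,-0.32,1,-0.28,0.91,-0.12,-0.32,1,-0.28,0.91,-0.12,-0.32,1,-0.4,0.76,0.2,-0.46,1,-0.4,0.76,0.2,-0.46,1,-0.4,0.76,0.2,-0.46,1,-0.4,0.76,0.2,-0.46]

```text
time: 10.45
position: [0.5707, 0.3436, 0.1253]
tool_rot: [-0.317, 0.949, -0.0, 0.0]
ft_force: [0.2, -1.3, 0.2]
grip_width: 0.087
grip_force: 0.0
```

```bash
python3 go.py .5556 .4191 .1 3.92 4
```

```text
at [0.5707 0.3436 0.1253] yaw -2.498 t 10.45 w 0.087 F [ 0.2 -1.3  0.2] q [ 0.37  0.69  1.41 -0.    1.04 -1.84]
4 rows: [-0.306  0.564  0.21  -0.336]
```

play_rows:
  steps: [1,-0.31,0.56,0.21,-0.34,1,-0.31,0.56,0.21,-0.34,1,-0.31,0.56,0.21,-0.34,1,-0.31,0.56,0.21,-0.34,1,0,0,0,0,1,0,0,0.5,0,1,0,0,0.6,0,1,0,0,0.6,0,1,0,0,0.3,0,1,0,0,0,0]

```text
time: 11.45
position: [0.5555, 0.4164, 0.038]
tool_rot: [-0.379, 0.925, -0.0, -0.002]
ft_force: [-0.0, -0.4, -0.7]
grip_width: 0.0867
grip_force: 0.0
```

```bash
python3 go.py .5556 .4191 .0085 3.92 4
```

```text
at [0.5555 0.4164 0.038 ] yaw -2.364 t 11.45 w 0.0867 F [-0.  -0.4 -0.7] q [ 0.48  0.84  1.36 -0.    0.94 -1.87]
4 rows: [-0.016  0.016  0.246 -0.003]
```

play_rows:
  steps: [1,-0.03,0.03,0.4,0,1,-0.03,0.03,0.4,0,1,0,0,0.18,0,1,0,0,0,0,-1,0,0,0,0,-1,0,0,0,0,-1,0,0,0,0,-1,0,0,0,0,-1,0,0,0,0,-1,0,0,0,0]

```text
time: 12.45
position: [0.5568, 0.4207, 0.0112]
tool_rot: [-0.379, 0.925, 0.0, 0.0]
ft_force: [-0.4, 0.4, 2.4]
grip_width: 0.0636
grip_force: 20.0
```

play_rows:
  steps: [-1,0,0,0,0,-1,0,0,-0.2,0,-1,0,0,-0.5,0,-1,0,0,-0.8,0,-1,0,0,-1,0,-1,0,0,-0.8,0,-1,0,0,-0.5,0,-1,0,0,0,0,-1,0,0,0,0,-1,0,0,0,0]

```text
time: 13.45
position: [0.5553, 0.4198, 0.123]
tool_rot: [-0.379, 0.925, -0.0, -0.002]
ft_force: [0.4, -0.6, -2.0]
grip_width: 0.0636
grip_force: 20.0
```

```bash
python3 go.py .6094 -.0253 .13 3.41 18
```

```text
at [0.5553 0.4198 0.123 ] yaw -2.363 t 13.45 w 0.0636 F [ 0.4 -0.6 -2. ] q [ 0.49  0.73  1.32  0.    1.09 -1.86]
18 rows: [ 0.34  -0.768 -0.013  0.283]
```

play_rows:
  steps: [-1,0.34,-0.77,-0.05,0.28,-1,0.34,-0.77,-0.05,0.28,-1,0.34,-0.77,-0.05,0.28,-1,0.34,-0.77,0,0.28,-1,0.34,-0.77,0,0.28,-1,0.34,-0.77,0,0.28,-1,0.34,-0.77,0,0.28,-1,0.34,-0.77,0,0.28,-1,0.34,-0.77,0,0.28,-1,0.34,-0.77,0,0.28]

```text
time: 14.45
position: [0.6146, 0.1746, 0.1275]
tool_rot: [-0.246, 0.969, 0.0, -0.002]
ft_force: [0.3, -1.1, -1.6]
grip_width: 0.0637
grip_force: 20.0
```

```bash
python3 go.py .6094 -.0253 .115 3.41 8
```

```text
at [0.6146 0.1746 0.1275] yaw -2.645 t 14.45 w 0.0637 F [ 0.3 -1.1 -1.6] q [ 0.1   0.66  1.48  0.    1.01 -1.97]
8 rows: [ 0.343 -0.762  0.052  0.286]
```

play_rows:
  steps: [-1,0.34,-0.76,0,0.29,-1,0.34,-0.76,0,0.29,-1,0.34,-0.76,0,0.29,-1,0.34,-0.76,0,0.29,-1,0.34,-0.76,0.1,0.29,-1,0.34,-0.76,0.3,0.29,-1,0.34,-0.76,0.4,0.29,-1,0.34,-0.76,0.4,0.29,-1,0,0,0.3,0,-1,0,0,0,0]

```text
time: 15.45
position: [0.6088, -0.0235, 0.0817]
tool_rot: [-0.132, 0.991, 0.001, -0.003]
ft_force: [-0.3, 1.0, -2.7]
grip_width: 0.0639
grip_force: 20.0
```

```bash
python3 go.py .6094 -.0253 .0241 3.41 4; sleep 0; python3 -c "
from h import *
for i in range(3): robot.camera('side'); o=robot.get_obs(); print(np.round(o['position'],4))"
```

```text
at [ 0.6088 -0.0235  0.0817] yaw -2.877 t 15.45 w 0.0639 F [-0.3  1.  -2.7] q [-0.22  0.69  1.58  0.    0.88 -2.06]
4 rows: [-0.001 -0.016  0.48  -0.009]
[ 0.6095 -0.0229  0.0827]
[ 0.6102 -0.0226  0.0835]
[ 0.6107 -0.0225  0.0841]
```

```bash
python3 -c "
from h import *
for i in range(8): robot.camera('side'); o=robot.get_obs(); print(np.round(o['position'],4),np.abs(o['joint_velocities']).max().round(4))"; python3 go.py .6094 -.0253 .03 3.41 4
```

```text
[ 0.611  -0.0225  0.0845] 0.0101
[ 0.6111 -0.0225  0.0847] 0.0026
[ 0.6111 -0.0226  0.0848] 0.0038
[ 0.6111 -0.0227  0.0848] 0.0031
[ 0.611  -0.0228  0.0848] 0.0039
[ 0.611  -0.023   0.0847] 0.0052
[ 0.6109 -0.0231  0.0847] 0.0034
[ 0.6108 -0.0232  0.0846] 0.0029
at [ 0.6108 -0.0232  0.0846] yaw -2.875 t 16.0 w 0.064 F [-1.1  0.4 -1.5] q [-0.22  0.69  1.58  0.    0.88 -2.06]
4 rows: [ 0.016 -0.013  0.455 -0.004]
```

play_rows:
  steps: [-1,0.02,-0.01,0.4,0,-1,0.02,-0.01,0.5,0,-1,0.02,-0.01,0.5,0,-1,0,-0.01,0.3,0,-1,0,0,0.1,0,-1,0,0,0,0,-1,0,0,0,0,-1,0,0,0,0,-1,0,0,0,0,-1,0,0,0,0]

```text
time: 17.0
position: [0.6096, -0.0252, 0.0308]
tool_rot: [-0.133, 0.991, -0.0, 0.0]
ft_force: [-0.1, -0.1, -1.5]
grip_width: 0.0636
grip_force: 20.0
```

```bash
python3 go.py .6094 -.0253 .0241 3.41 4;python3 -c "
from holes import *
D=cam('scene');c=np.array([.6094,-.0253]);u=np.array([np.cos(.27),np.sin(.27)])
save('z4.png',cv2.resize(D[0][220:340,220:380],(640,480)))"
```

```text
at [ 0.6096 -0.0252  0.0308] yaw -2.875 t 17.0 w 0.0636 F [-0.1 -0.1 -1.5] q [-0.22  0.77  1.6   0.    0.77 -2.06]
4 rows: [ 0.001 -0.001  0.056 -0.005]
```

View pics/z4.png

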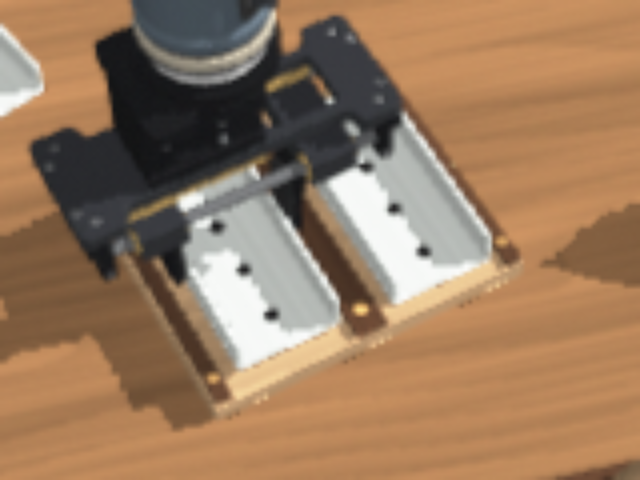

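The crop shows rail B just above the -y lane, in line with A, with three holes visible at (217,228), (244,270) and (271,315). I'll lower it slowly.

play_rows:
  steps: [-1,0,0,0.05,0,-1,0,0,0.05,0,-1,0,0,0.03,0,-1,0,0,0.03,0,-1,0,0,0.02,0,-1,0,0,0,0,-1,0,0,0,0,-1,0,0,0,0,-1,0,0,0,0,-1,0,0,0,0]

```text
time: 18.05
position: [0.6091, -0.0251, 0.0262]
tool_rot: [-0.133, 0.991, -0.0, -0.0]
ft_force: [-2.4, 0.3, 7.4]
grip_width: 0.0636
grip_force: 20.0
```

play_rows:
  steps: [-1,0,0,-0.02,0,0.75,0,0,0,0,0.75,0,0,0,0,0.75,0,0,0,0,0.75,0,0,0,0,0.75,0,0,-0.3,0,0.75,0,0,-0.8,0,0.75,0,0,-1,0,0.75,0,0,-1,0,0.75,0,0,-1,0]

```text
time: 19.05
position: [0.6091, -0.0251, 0.1501]
tool_rot: [-0.133, 0.991, -0.0, 0.0]
ft_force: [-0.0, -0.2, 0.3]
grip_width: 0.0762
grip_force: 0.0
```

```bash
python3 go.py .57 -.2 .17 2.5 9 .5417 -.3982 .12 1.478 10
python3 - <<'E'
from holes import *
C=cam('scene')
c=np.array([.6094,-.0253]);u=np.array([np.cos(.27),np.sin(.27)])
print(proj(C,[[*(c+k*.0175*u),.018] for k in (-3,-1,1,3)]).round(1).tolist())
o,_=holes(C,(280,284),30,.018,4); print(o.round(1))
o,_=holes(C,(313,270),40,.018,4); print(o.round(1))
E
```

```text
at [ 0.6091 -0.0251  0.1501] yaw -2.875 t 19.05 w 0.0762 F [-0.  -0.2  0.3] q [-0.22  0.59  1.54  0.    1.01 -2.06]
9 rows: [ 0.057 -0.684 -0.074  1.009]
10 rows: [-0.571 -0.4    0.167  1.022]
[[267.5, 267.3], [274.0, 277.9], [280.7, 288.8], [287.6, 300.0]]
[[256.5 258.9  22. ]
 [267.5 266.5  69. ]
 [273.9 277.1  65. ]
 [280.8 287.9  70. ]
 [287.6 299.2  81. ]]
[[293.7 242.9  26. ]
 [304.1 251.2  58. ]
 [311.1 261.3  68. ]
 [318.  271.6  65. ]
 [325.5 282.4  70. ]]
```

Rail B is in its lane, within about 2 mm, which is fine. Next, the middle rail.

play_rows:
  steps: [1,0.05,-0.62,-0.07,0.9,1,0.05,-0.62,-0.07,0.9,1,0.05,-0.62,-0.07,0.9,1,0.05,-0.62,-0.07,0.9,1,0.05,-0.62,-0.07,0.9,1,0.05,-0.62,-0.07,0.9,1,0.05,-0.62,-0.07,0.9,1,0.05,-0.62,-0.07,0.9,1,0.05,-0.62,-0.07,0.9,1,0.05,-0.62,-0.07,0.9]

```text
time: 20.1
position: [0.5698, -0.202, 0.17]
tool_rot: [0.313, 0.95, -0.0, 0.0]
ft_force: [-0.8, -0.2, 0.1]
grip_width: 0.087
grip_force: 0.0
```

```bash
python3 go.py .5417 -.3982 .1 1.478 12
```

```text
at [ 0.5698 -0.202   0.17  ] yaw 2.504 t 20.1 w 0.087 F [-0.8 -0.2  0.1] q [-0.53  0.56  1.54 -0.    1.04 -1.46]
12 rows: [-0.473 -0.327  0.194  0.855]
```

play_rows:
  steps: [1,-0.47,-0.33,0.19,0.86,1,-0.47,-0.33,0.19,0.86,1,-0.47,-0.33,0.19,0.86,1,-0.47,-0.33,0.19,0.86,1,-0.47,-0.33,0.19,0.86,1,-0.47,-0.33,0.19,0.86,1,-0.47,-0.33,0.19,0.86,1,-0.47,-0.33,0.19,0.86,1,-0.47,-0.33,0.19,0.86,1,-0.47,-0.33,0.19,0.86]

```text
time: 21.1
position: [0.5595, -0.3688, 0.1126]
tool_rot: [0.681, 0.733, 0.0, 0.0]
ft_force: [0.9, -0.3, -0.4]
grip_width: 0.0871
grip_force: 0.0
```

play_rows:
  steps: [1,-0.47,-0.33,0.19,0.84,1,-0.47,-0.33,0.19,0.84,1,0,0,0.3,0,1,0,0,0.4,0,1,0,0,0.3,0,1,0,0,0,0,1,0,0,0,0,1,0,0,0,0,1,0,0,0,0,1,0,0,0,0]

```text
time: 22.1
position: [0.5412, -0.397, 0.0716]
tool_rot: [0.738, 0.674, 0.0, 0.0]
ft_force: [0.5, -0.6, -0.7]
grip_width: 0.087
grip_force: 0.0
```

```bash
python3 go.py .5417 -.3982 .009 1.478 4
```

```text
at [ 0.5412 -0.397   0.0716] yaw 1.48 t 22.1 w 0.087 F [ 0.5 -0.6 -0.7] q [-0.8   0.77  1.42  0.    0.95 -0.71]
4 rows: [-0.01   0.005  0.522  0.005]
```

play_rows:
  steps: [1,-0.02,0,0.6,0,1,-0.02,0,0.7,0,1,0,0,0.5,0,1,0,0,0.2,0,1,0,0,0.08,0,1,0,0,0,0,-1,0,0,0,0,-1,0,0,0,0,-1,0,0,0,0,-1,0,0,0,0]

```text
time: 23.1
position: [0.541, -0.3982, 0.0091]
tool_rot: [0.739, 0.674, 0.0, 0.0]
ft_force: [-0.7, 0.7, 0.4]
grip_width: 0.0635
grip_force: 20.0
```

play_rows:
  steps: [-1,0,0,0,0,-1,0,0,0,0,-1,0,0,0,0,-1,0,0,-0.2,0,-1,0,0,-0.5,0,-1,0,0,-0.9,0,-1,0,0,-1,0,-1,0,0,-0.9,0,-1,0,0,-0.5,0,-1,0,0,-0.2,0]

```text
time: 24.1
position: [0.5415, -0.3987, 0.1372]
tool_rot: [0.739, 0.674, 0.0, 0.002]
ft_force: [0.2, 0.5, -2.1]
grip_width: 0.0638
grip_force: 20.0
```

```bash
python3 go.py .5963 .0219 .13 .27 18
```

```text
at [ 0.5415 -0.3987  0.1372] yaw 1.48 t 24.1 w 0.0638 F [ 0.2  0.5 -2.1] q [-0.8   0.69  1.38  0.    1.07 -0.71]
18 rows: [ 0.72  -0.424  0.013  0.672]
```

play_rows:
  steps: [-1,0.72,-0.42,0,0.67,-1,0.72,-0.42,0,0.67,-1,0.72,-0.42,0,0.67,-1,0.72,-0.42,0,0.67,-1,0.72,-0.42,0,0.67,-1,0.72,-0.42,0,0.67,-1,0.72,-0.42,0,0.67,-1,0.72,-0.42,0,0.67,-1,0.72,-0.42,0,0.67,-1,0.72,-0.42,0,0.67]

```text
time: 25.1
position: [0.5064, -0.1534, 0.1337]
tool_rot: [0.92, 0.393, -0.001, -0.001]
ft_force: [0.9, 0.5, -1.0]
grip_width: 0.0636
grip_force: 20.0
```

```bash
python3 go.py .5963 .0219 .13 .27 8
```

```text
at [ 0.5064 -0.1534  0.1337] yaw 0.807 t 25.1 w 0.0636 F [ 0.9  0.5 -1. ] q [-0.51  0.53  1.76  0.    0.86  0.26]
8 rows: [ 0.719 -0.416  0.016  0.671]
```

play_rows:
  steps: [-1,0.72,-0.42,0,0.67,-1,0.72,-0.42,0,0.67,-1,0.72,-0.42,0,0.67,-1,0.72,-0.42,0,0.67,-1,0.72,-0.42,0,0.67,-1,0.72,-0.42,0,0.67,-1,0.72,-0.42,0.1,0.67,-1,0.72,-0.42,0.2,0.67,-1,0,0,0.3,0,-1,0,0,0.3,0]

```text
time: 26.1
position: [0.5956, 0.022, 0.1062]
tool_rot: [0.99, 0.138, -0.001, -0.0]
ft_force: [0.1, -0.3, -1.1]
grip_width: 0.0638
grip_force: 20.0
```

play_rows:
  steps: [-1,0,0,0.3,0,-1,0,0,0.2,0,-1,0,0,0.1,0,-1,0,0,0,0,-1,0,0,0,0,-1,0,0,0,0,-1,0,0,0,0,-1,0,0,0,0,-1,0,0,0,0,-1,0,0,0,0]

```text
time: 27.1
position: [0.5967, 0.0217, 0.0898]
tool_rot: [0.991, 0.137, 0.0, 0.0]
ft_force: [0.1, -0.4, -1.6]
grip_width: 0.0642
grip_force: 20.0
```

```bash
python3 go.py .5963 .0219 .028 .27 5;python3 -c "
from holes import *
D=cam('scene')
save('z5.png',cv2.resize(D[0][200:320,220:380],(640,480)))"
```

```text
at [0.5967 0.0217 0.0898] yaw 0.274 t 27.1 w 0.0642 F [ 0.1 -0.4 -1.6] q [-0.15  0.67  1.61  0.    0.86  1.15]
5 rows: [-0.002 -0.002  0.412  0.008]
```

View pics/z5.png

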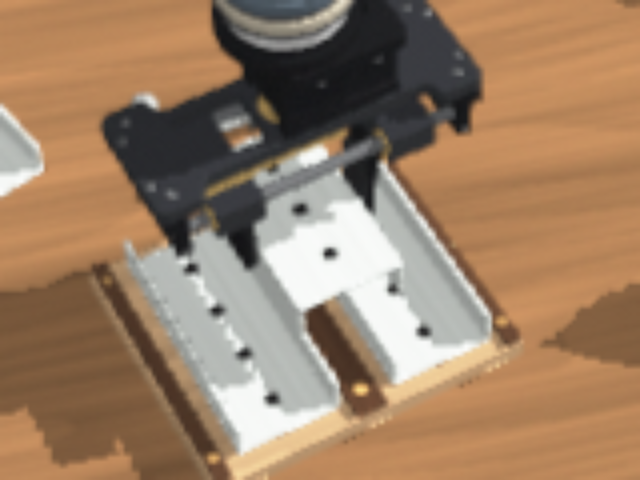

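The crop shows the middle rail over the centre batten, its web holes at (300,209) and (330,253). It lines up with the long rails and their troughs are clear on both sides. Lowering.

play_rows:
  steps: [-1,0,0,0.4,0,-1,0,0,0.5,0,-1,0,0,0.4,0,-1,0,0,0.3,0,-1,0,0,0.2,0,-1,0,0,0.1,0,-1,0,0,0.04,0,-1,0,0,0.02,0,-1,0,0,0,0,-1,0,0,0,0]

```text
time: 28.15
position: [0.597, 0.0216, 0.0313]
tool_rot: [0.991, 0.136, 0.0, 0.0]
ft_force: [0.2, 0.2, -1.9]
grip_width: 0.064
grip_force: 20.0
```

play_rows:
  steps: [-1,0,0,0.03,0,-1,0,0,0.03,0,-1,0,0,0.02,0,-1,0,0,0.02,0,-1,0,0,0.01,0,-1,0,0,0.01,0,-1,0,0,0,0,-1,0,0,0,0,-1,0,0,0,0,-1,0,0,0,0]

```text
time: 29.15
position: [0.5966, 0.0217, 0.0272]
tool_rot: [0.991, 0.136, -0.0, -0.0]
ft_force: [-0.0, 0.6, -1.5]
grip_width: 0.064
grip_force: 20.0
```

play_rows:
  steps: [-1,0,0,0.01,0,-1,0,0,0.01,0,-1,0,0,0.01,0,-1,0,0,0,0,-1,0,0,0,0,-1,0,0,0,0,-1,0,0,0,0,-1,0,0,0,0,-1,0,0,0,0,-1,0,0,0,0]

```text
time: 30.15
position: [0.5967, 0.0216, 0.0271]
tool_rot: [0.991, 0.136, 0.0, 0.0]
ft_force: [-1.3, 0.8, 5.3]
grip_width: 0.0637
grip_force: 20.0
```

Contact. Releasing, then on to the short rail.

play_rows:
  steps: [-1,0,0,-0.01,0,0.75,0,0,0,0,0.75,0,0,0,0,0.75,0,0,0,0,0.75,0,0,0,0,0.75,0,0,-0.3,0,0.75,0,0,-0.8,0,0.75,0,0,-1,0,0.75,0,0,-1,0,0.75,0,0,-1,0]

```text
time: 31.15
position: [0.5965, 0.0217, 0.1514]
tool_rot: [0.991, 0.136, 0.0, 0.0]
ft_force: [0.3, 0.2, -0.5]
grip_width: 0.0762
grip_force: 0.0
```

```bash
python3 - <<'E'
from holes import *
C=cam('scene')
c=np.array([.5963,.0219]);u=np.array([np.cos(.27),np.sin(.27)])
print('M pred',proj(C,[[*(c+k*.035*u),.043] for k in (-1,0,1)]).round(1).tolist())
o,_=holes(C,(297,265),44,.018,4); print(o.round(1)); 
o,_=holes(C,(210,236),28,.003,2); p=ray(C,o[:,:2],.003); print(p.round(4))
save('z6.png',cv2.resize(C[0][200:320,220:380],(640,480)))
E
python3 go.py .4193 -.1622 .12 .465 9
```

```text
M pred [[288.7, 257.9], [295.6, 268.4], [302.8, 279.3]]
[[278.  250.6  96. ]
 [281.2 250.8  35. ]
 [304.1 251.2  58. ]
 [288.8 258.1  48. ]
 [311.1 261.2  66. ]
 [267.3 266.7  90. ]
 [295.7 268.5  59. ]
 [318.  271.6  65. ]
 [273.8 277.2  86. ]
 [302.7 279.4  61. ]
 [325.5 282.4  70. ]
 [280.6 288.   94. ]
 [307.6 292.6 648. ]
 [287.4 299.2  99. ]]
[[ 0.4037 -0.1701  0.003 ]
 [ 0.4349 -0.1543  0.003 ]]
at [0.5999 0.0213 0.1566] yaw 0.274 t 31.2 w 0.0766 F [ 0.5 -0.4  1.6] q [-0.15  0.57  1.57  0.    0.99  1.15]
9 rows: [-0.866  0.402  0.136 -0.212]
```

View pics/z6.png

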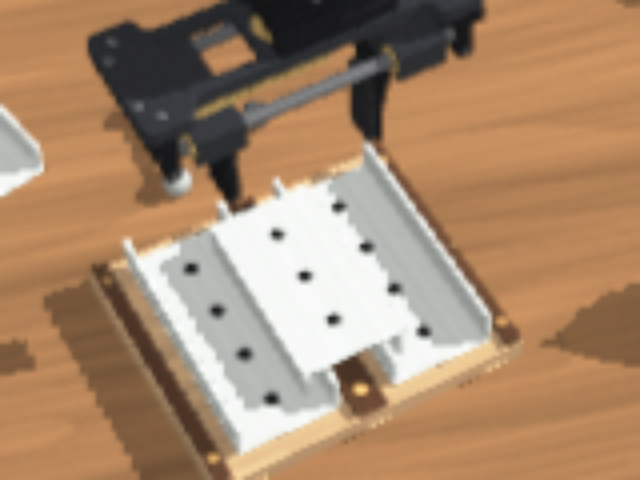

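The middle rail is interlocked and centred to 0.1 px, with its holes in the crop at (277,233), (305,275) and (334,319).

play_rows:
  steps: [1,-0.85,0.4,0,-0.21,1,-0.85,0.4,0,-0.21,1,-0.85,0.4,0,-0.21,1,-0.85,0.4,0.1,-0.21,1,-0.85,0.4,0.2,-0.21,1,-0.85,0.4,0.2,-0.21,1,-0.85,0.4,0.3,-0.21,1,-0.85,0.4,0.3,-0.21,1,-0.85,0.4,0.2,-0.21,1,0,0,0,0]

```text
time: 32.2
position: [0.4179, -0.1612, 0.1104]
tool_rot: [0.974, 0.228, -0.001, -0.0]
ft_force: [0.5, 0.6, -0.2]
grip_width: 0.087
grip_force: 0.0
```

play_rows:
  steps: [1,0,0,0.3,0,1,0,0,0.4,0,1,0,0,0.3,0,1,0,0,0,0,1,0,0,0,0,1,0,0,0,0,1,0,0,0,0,1,0,0,0,0,1,0,0,0,0,1,0,0,0,0]

```text
time: 33.2
position: [0.4198, -0.1597, 0.0808]
tool_rot: [0.973, 0.229, 0.0, 0.0]
ft_force: [1.5, 0.4, 0.1]
grip_width: 0.087
grip_force: 0.0
```

```bash
python3 go.py .4193 -.1622 .009 .465 5
```

```text
at [ 0.4198 -0.1597  0.0808] yaw 0.463 t 33.2 w 0.087 F [1.5 0.4 0.1] q [-0.61  0.55  1.99  0.    0.6   0.49]
5 rows: [-0.01   0.013  0.479 -0.005]
```

play_rows:
  steps: [1,-0.03,0.03,0.5,0,1,-0.02,0.03,0.7,0,1,0,0,0.6,0,1,0,0,0.4,0,1,0,0,0.15,0,1,0,0,0.04,0,1,0,0,0,0,-1,0,0,0,0,-1,0,0,0,0,-1,0,0,0,0]

```text
time: 34.2
position: [0.4194, -0.162, 0.0094]
tool_rot: [0.973, 0.229, 0.0, 0.0]
ft_force: [-0.2, 0.4, -0.1]
grip_width: 0.0707
grip_force: 0.0
```

play_rows:
  steps: [-1,0,0,0,0,-1,0,0,0,0,-1,0,0,0,0,-1,0,0,0,0,-1,0,0,-0.2,0,-1,0,0,-0.5,0,-1,0,0,-0.9,0,-1,0,0,-1,0,-1,0,0,-0.9,0,-1,0,0,-0.6,0]

```text
time: 35.2
position: [0.4193, -0.1619, 0.1337]
tool_rot: [0.973, 0.229, 0.0, 0.0]
ft_force: [-0.2, -0.5, -0.8]
grip_width: 0.0635
grip_force: 20.0
```

```bash
python3 go.py .5963 .0219 .14 .27 10
```

```text
at [ 0.4193 -0.1619  0.1337] yaw 0.463 t 35.2 w 0.0635 F [-0.2 -0.5 -0.8] q [-0.62  0.45  1.95  0.    0.74  0.49]
10 rows: [ 0.775 -0.354 -0.021  0.193]
```

play_rows:
  steps: [-1,0.78,-0.35,0,0.19,-1,0.78,-0.35,0,0.19,-1,0.78,-0.35,0,0.19,-1,0.77,-0.35,0,0.19,-1,0.77,-0.35,0,0.19,-1,0.78,-0.35,0,0.19,-1,0.78,-0.35,0,0.19,-1,0.77,-0.36,0,0.19,-1,0.77,-0.36,0,0.19,-1,0.77,-0.36,0,0.19]

```text
time: 36.2
position: [0.5959, 0.023, 0.1316]
tool_rot: [0.991, 0.136, -0.001, -0.0]
ft_force: [-0.5, -0.8, -0.2]
grip_width: 0.0637
grip_force: 20.0
```

play_rows:
  steps: [-1,0,0,0.3,0,-1,0,0,0.4,0,-1,0,0,0.3,0,-1,0,0,0.3,0,-1,0,0,0.2,0,-1,0,0,0.1,0,-1,0,0,0,0,-1,0,0,0,0,-1,0,0,0,0,-1,0,0,0,0]

```text
time: 37.2
position: [0.5964, 0.022, 0.0844]
tool_rot: [0.991, 0.136, 0.0, 0.0]
ft_force: [0.1, 0.2, -0.7]
grip_width: 0.064
grip_force: 20.0
```

```bash
python3 go.py .5964 .0218 .056 .27 10
```

```text
at [0.5964 0.022  0.0844] yaw 0.273 t 37.2 w 0.064 F [ 0.1  0.2 -0.7] q [-0.15  0.67  1.62  0.    0.85  1.15]
10 rows: [-0.     0.     0.095  0.003]
```

play_rows:
  steps: [-1,0,0,0.3,0,-1,0,0,0.3,0,-1,0,0,0.2,0,-1,0,0,0.1,0,-1,0,0,0.05,0,-1,0,0,0.03,0,-1,0,0,0.02,0,-1,0,0,0,0,-1,0,0,0,0,-1,0,0,0,0]

```text
time: 38.2
position: [0.5963, 0.022, 0.0542]
tool_rot: [0.991, 0.136, 0.0, 0.0]
ft_force: [0.4, -0.3, -0.6]
grip_width: 0.0639
grip_force: 20.0
```

play_rows:
  steps: [-1,0,0,0.01,0,-1,0,0,0.01,0,-1,0,0,0.01,0,-1,0,0,0.01,0,-1,0,0,0,0,-1,0,0,0,0,-1,0,0,0,0,-1,0,0,0,0,-1,0,0,0,0,-1,0,0,0,0]

```text
time: 39.2
position: [0.5961, 0.022, 0.0528]
tool_rot: [0.991, 0.136, 0.0, 0.0]
ft_force: [-0.6, -0.1, -0.8]
grip_width: 0.0635
grip_force: 20.0
```

play_rows:
  steps: [-1,0,0,0.01,0,-1,0,0,0.01,0,-1,0,0,0.01,0,-1,0,0,0,0,-1,0,0,0,0,-1,0,0,0,0,-1,0,0,0,0,-1,0,0,0,0,-1,0,0,0,0,-1,0,0,0,0]

```text
time: 40.2
position: [0.5961, 0.022, 0.0523]
tool_rot: [0.991, 0.136, 0.0, 0.0]
ft_force: [-1.1, 0.4, 5.0]
grip_width: 0.0637
grip_force: 20.0
```

Contact. Releasing and rising clear.

play_rows:
  steps: [-1,0,0,-0.01,0,0.75,0,0,0,0,0.75,0,0,0,0,0.75,0,0,0,0,0.75,0,0,0,0,0.75,0,0,-0.3,0,0.75,0,0,-0.8,0,0.75,0,0,-1,0,0.75,0,0,-1,0,0.75,0,0,-1,0]

```text
time: 41.2
position: [0.596, 0.022, 0.1769]
tool_rot: [0.991, 0.136, 0.0, 0.0]
ft_force: [-0.0, -0.4, 0.3]
grip_width: 0.0762
grip_force: 0.0
```

play_rows:
  steps: [0.75,-0.3,0,-0.5,0,0.75,-0.6,0,-0.3,0,0.75,-0.6,0,0,0,0.75,-0.6,0,0,0,0.75,-0.3,0,0,0,0.75,0,0,0,0,0.75,0,0,0,0,0.75,0,0,0,0,0.75,0,0,0,0,0.75,0,0,0,0]

```text
time: 42.2
position: [0.5272, 0.0027, 0.199]
tool_rot: [0.991, 0.136, 0.0, -0.0]
ft_force: [-0.1, 0.1, -0.3]
grip_width: 0.0762
grip_force: 0.0
```

Run:
```python
from holes import *
C=cam('scene')
c=np.array([.5963,.0219]);u=np.array([np.cos(.27),np.sin(.27)])
print('S pred',proj(C,[[*(c+k*.0175*u),.046] for k in (-1,1)]).round(1).tolist())
o,_=holes(C,(297,265),44,.018,4); print(o[:,:2].round(1).tolist())
save('end.png',np.vstack([cv2.resize(C[0][120:340,80:470],(640,361))]))
```

```text
S pred [[292.1, 262.3], [299.1, 273.0]]
[[281.2, 250.8], [305.1, 250.9], [278.5, 251.8], [292.3, 262.0], [312.1, 261.1], [267.3, 266.7], [318.3, 271.5], [299.4, 272.6], [273.8, 277.2], [325.5, 282.4], [280.6, 288.0], [307.6, 292.6], [287.4, 299.2]]
```

View pics/end.png

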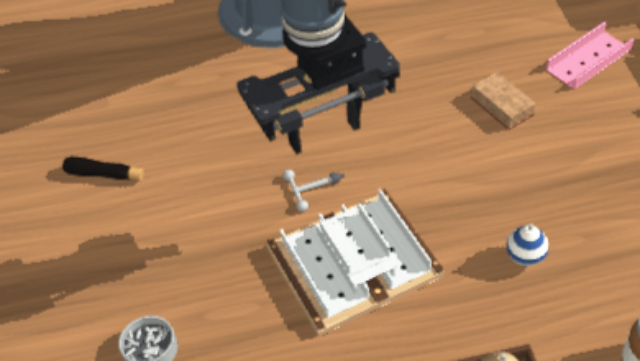

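The stack is complete at crop (355,258). The short rail is within 0.4 px of target, the bystanders have not moved, and the gripper is clear.

```bash
python3 -c "
from rig import robot
print(robot.hand_in())"
```

```text
the job is handed in; nothing more can be done
None
```

All four rails are stacked on the rack board in the order asked and the job is handed in at about 42 s; the last camera check showed three rails within about 1 mm of target, the second long rail about 2 mm off, and the bystanders in view unmoved.

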